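Feel for the hidden drawer release and press it

ROBOT

A 7-joint arm with a two-finger parallel gripper is mounted at the origin on a cart in front of the work surface, level with it; the furniture and walls round the work are solid. World frame = base frame: x ahead of the robot, y to its left, z up, the work surface at z = 0. Lengths are in mm, angles in rad, forces in N, time in s.
With the tool pointing down it reaches from about 425 to 875 mm from the base axis. Payload 4.7 kg.
Tool frame: the origin (TCP) lies midway between the tips of the shut fingers; the grasp point (between the pads) lies 19 mm behind it (arm.grip_depth is the distance from the TCP to the grasp point, in mm); z points along the fingers, y is the line along which they close (so a half turn about z gives the same grasp; the last joint's range is limited). The gripper opens to 85 mm and grips with 20 to 120 N. Pads are 22 mm wide; open, the fingers measure 114 mm over their backs; the gripper's body (76 mm by 85 mm) begins 54 mm behind the grasp point. The pads swing forward as they close: fully open they stand 13 mm farther back than shut.
Start: joints at [1.238, 0.321, -0.07, 1.45, 0.023, 1.371, -0.057], TCP at [220.91, -611.329, 231.349] pointing down, gripper open.
Joint ranges: [-2.86, 2.86], [-0.3, 2.09], [-1.38, 1.24], [0.06, 2.45], [-1.56, 4.7], [0.09, 2.05], [-2.69, 2.69]. Speed limits (rad/s): [2.57, 2.57, 3.14, 3.14, 3.14, 3.14, 3.14].

INTERFACE

Orientations are given as a 3x3 rotation matrix whose columns are the frame's x, y, z axes.
In Python, from rig import arm, cams gives the robot as it stands.
- The arm moves only by the tool play_rows, never from a script. Its argument "steps" is a list of rows, each an object with "travel": the shift along the tool's x, y, z each as a share of 200 mm, from -1 to 1, a list of three; "twist": the turn, a rotation vector about the tool's x, y, z each as a share of 45 degrees, from -1 to 1, a list of three; "claw": the opening, from 0 (shut) to 1 (fully open). In form: [{"travel": [tx, ty, tz], "twist": [wx, wy, wz], "claw": claw}, ...]. A call has 1 to 10 rows; each row is the pose to reach, as a shift and turn from the pose commanded when the call began, along the tool's axes at that moment; what a row does not reach only later rows make up. A row lasts 1/8 s, in which the tool goes at most 62.5 mm and 10.7 degrees, less where a joint would pass 70% of its speed; a pose out of reach is approached as far as the arm can. A call with a number of a shift or a turn outside -1 to 1 is refused whole. A call with a gripper value outside its range is refused whole. The fingers move at their own pace and stop on an object; the grip force is fixed at half the most. Time passes only in rows, so rows that repeat a pose let the fingers close. It gives the time, the measured TCP pose, the force, the opening and the grip force at its end, in the units of the state.
- arm.get_state(): the state, without advancing time (a new reading comes with each control period).
- cams.read_camera(name): name is "scene" or "top"; returns a dict with "frame" (400x640x3 uint8, blue, green, red), "camera_matrix" (3x3 intrinsics, pixels), "pose" (4x4, takes a point from camera to world coordinates). Camera axes: x right, y up, looking along -z (the intrinsics and any distortion apply to the point x, -y, -z); pixel columns grow to the right and rows downward; lengths in mm; the calibration is good to about 2 mm. A picture is of the moment at which its call begins. There is no depth.
- arm.job_done(): hands the job in; it is judged then, once.
Trained networks look in a picture, given as the dict that the camera call returned (one of the last four; its "shot" number tells which), for a name from the list of things; names that differ only in an ending like _2 or _b are one class to them, and where a whole thing is asked for, a point or a joint stands for the part that bears it (a point fixed in the world has none). Each returns a list of dicts, best first, with "confidence" (0 to 1); they miss things now and then, are a little off and sometimes report something else, mostly with a low value. They report only what shows in the picture. A call takes as long as a camera call.
- cams.regions_of(query, picture): "mask" (400x640 bool, what is visible of it) and "centre" ([column, row] in pixels, amid what is visible of it).
The state is a dict: "clock": time; "joints": joint angles; "qd": joint speeds; "joint_torque": joint torques, N m; "tcp_pos": TCP position; "tool_rot": TCP orientation; "contact_force": force on the tool from outside, world axes, zero at the start; "wrist_torque": the same for the moment, N m; "opening": opening from 0.0 (shut) to 1.0 (fully open); "gripper_force": force on a finger pad.
Only numpy, scipy, OpenCV 4.12 (cv2) and the standard library are available. Lean on these libraries where they do the work, as an engineer would, in place of code of your own. Each camera call takes 0.05 s, during which the arm holds its last target. There are 200 camera calls.

TASK

The flat grey tool box on the bench has a drawer that is opened by a release hidden in a notch somewhere along the ledge on its far side. Set a fingertip on the ledge near its left-hand end, run it along the ledge to the right until it drops into the notch, and press the release in the notch fully down so that the drawer pops out; then draw the hand clear. Do not pull at or touch the drawer, and leave the chisel on the lid, the tin and the yellow pliers where they are.

Things in the scene. Friction and masses are not known exactly. Their poses are not given: they have to be found in the camera images.
- toolbox: Fixed grey painted tool box, 125 mm (its x) by 320 mm (its y) by 72 mm high. Origin: centre of its underside, on the bench; x points to its far side, away from the robot, y to its left-hand end, z up. The raised lid, top at z = 72 mm, covers x = -62 to +18 mm; the ledge lies behind it on the far side.
- ledge_mid (a point): Middle of the ledge's top face: (40, 0, 57) mm in the tool box's frame, same axes. The ledge is a flat step, 45 mm wide in x and 300 mm long in y, level to 0.5 mm, open to the far side, closed at each end by a 10 mm cheek 15 mm high. One notch crosses it, 46 mm long in y; its centre lies anywhere from 50 mm right (-y) to 30 mm left (+y) of this point and is not reported.
- ledge_left (a point): Point on the ledge's top face near its left-hand end, 110 mm left (+y) of ledge_mid; never in the notch. Same axes as the tool box.
- release (a joint): Downward travel of the release, m: 0 = up as found, 0.008 = fully pressed. It is a grey 42 x 42 mm plate lying in the notch, its top 5 mm below the ledge when up and 13 mm below when fully pressed; it takes about 6 N and stays down, with no spring back.
- drawer: Drawer of the tool box; its flat front, 296 by 40 mm, faces the robot on the near side. Its origin coincides with the tool box's origin when shut; it moves along the tool box's -x, 3 mm for each 1 mm of the release, to 24 mm out.
- lid_chisel: Loose cold chisel, 19 by 210 by 14 mm, lying lengthwise on the tool box's lid (top 86 mm above the bench). Origin: centre of its underside; y along its length.
- tin: Loose grey round tin, 64 mm across, 43 mm high, on the bench left of the tool box. Origin: centre of its underside.
- yellow_pliers: Loose pliers with yellow grips, 55 by 150 by 15 mm, on the bench near the robot's side. Origin: centre of the underside; y along the length.

How it is judged:
By the outcome, as a careful person would: the job done as asked, in the order asked, and still so for the second after the job is handed in, with the robot touching nothing.
It also fails if it takes over 51 s, if anything falls off the work surface, if the arm or the gripper's body presses on something with over 40 N, if the wrist force passes 120 N, or if a joint passes its speed limit or range.

## Working session

There is one attempt and no reset: what is moved stays moved. The work goes in short steps, Python scripts to look and compute and a tool call to move; the robot and the scene stay as the last step left them, time stands still between calls to the robot, and variables do not carry over. Pictures are saved under pics/ and viewed, at most 10 in all, crops included, and the job is handed in when it is done.

Besides the shell and the picture viewer there is one more tool, called after "Call:" as a command line: name --argument value ..., lists and objects as JSON in quotes. play_rows: Moves the arm, as the interface text tells. Its arguments: {"type":"object","properties":{"steps":{"type":"array"}},"required":["steps"]}

```bash
mkdir -p pics; python3 - <<'E'
from rig import arm,cams
import cv2,numpy as np
for n in("scene","top"):
    p=cams.read_camera(n); cv2.imwrite(f"pics/{n}1.png",p["frame"])
    print(n,p["camera_matrix"].tolist(),p["pose"].round(4).tolist(),[k for k in p])
    for q in("toolbox","drawer","lid_chisel","tin","yellow_pliers","release"):
        for r in cams.regions_of(q,p)[:2]:
            m=r["mask"].astype(np.uint8); c=max(cv2.findContours(m,0,1)[0],key=cv2.contourArea)
            print(q,round(r["confidence"],2),r["centre"],cv2.minAreaRect(c))
s=arm.get_state();print(s["tcp_pos"],s["tool_rot"],s["clock"],s["contact_force"])
E
```

```text
scene [[381.3703054420375, 0.0, 320.67003678539174], [0.0, 381.3703054420375, 202.98134234218483], [0.0, 0.0, 1.0]] [[-0.5178, 0.3753, -0.7688, -279.295], [-0.8551, -0.2017, 0.4775, 531.6778], [0.0241, 0.9047, 0.4254, 494.1697], [0.0, 0.0, 0.0, 1.0]] ['frame', 'camera_matrix', 'pose', 'shot']
toolbox 0.96 [339.7, 199.2] ((345.2545166015625, 198.9207000732422), (42.99871063232422, 111.37757873535156), 72.6883544921875)
drawer 0.7 [340.3, 200.6] ((345.4596862792969, 199.03903198242188), (43.7142333984375, 111.66954040527344), 72.47443389892578)
drawer 0.67 [361.4, 205.2] ((359.432861328125, 205.8295135498047), (12.292667388916016, 81.84774017333984), 68.49856567382812)
lid_chisel 0.52 [356.9, 185.8] ((359.862060546875, 185.1551513671875), (5.385164737701416, 51.6233024597168), 68.19859313964844)
tin 0.85 [247.0, 257.4] ((247.5, 258.5), (31.0, 29.0), 90.0)
yellow_pliers 0.56 [427.0, 226.4] ((421.402099609375, 225.35546875), (14.064431190490723, 49.26251983642578), 87.87889862060547)
top [[438.3058065650088, 0.0, 325.0908535087989], [0.0, 438.3058065650088, 201.41614274944982], [0.0, 0.0
[... 500 characters left out ...]
359375), (10.40352725982666, 106.30139923095703), 78.11134338378906)
tin 0.78 [196.5, 243.9] ((198.4000244140625, 242.7000274658203), (34.435447692871094, 31.304948806762695), 26.56505012512207)
yellow_pliers 0.61 [432.0, 266.8] ((425.2425842285156, 274.57427978515625), (71.84168243408203, 26.96550941467285), 5.710593223571777)
release 0.92 [386.4, 148.4] ((387.56756591796875, 149.40541076660156), (18.08388900756836, 20.714271545410156), 80.53767395019531)
[ 220.94747099 -611.31504408  231.3713032 ] [[ 9.40432151e-01  3.39981426e-01 -1.18230857e-05]
 [ 3.39981421e-01 -9.40432143e-01 -1.31166155e-04]
 [-5.57128664e-05  1.19333240e-04 -9.99999991e-01]] 0.7 [-0.19571964 -0.86709518  0.63383041]
```

```bash
python3 - <<'E'
import cv2
f=cv2.imread("pics/top1.png")
cv2.imwrite("pics/topc.png",cv2.resize(f[100:310,160:480],(800,525),interpolation=cv2.INTER_CUBIC))
E
```

```text
(no output)
```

View pics/topc.png

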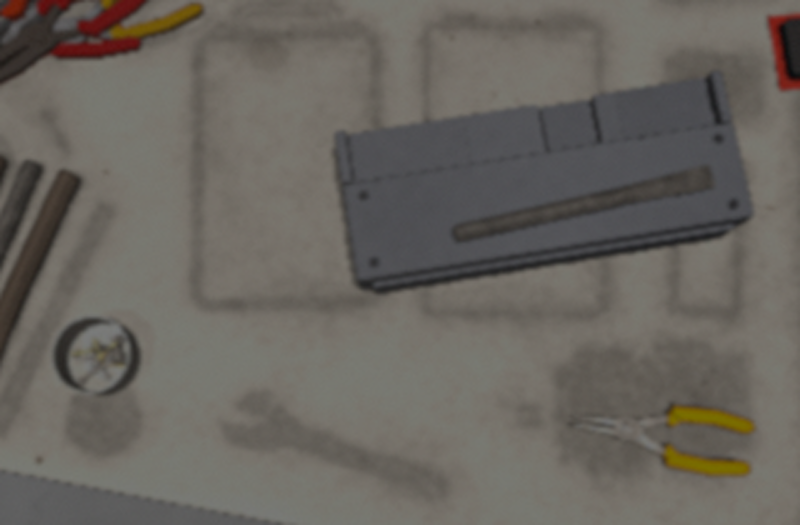

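View pics/scene1.png

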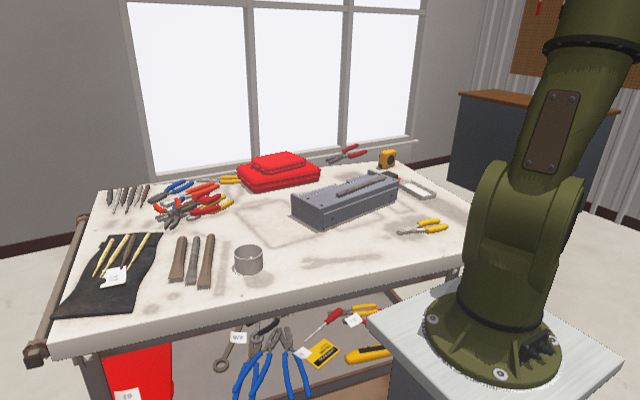

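The top view shows the box at crop (335–750, 70–290), with the notch at crop columns about 541–597. The chisel lies slanted on the lid, the tin is at (97,355) and the pliers at (660,440). The scene view agrees. Next I fit the box pose from the crop corners.

```bash
cat > h.py <<'E'
import numpy as np
def proj(p,P):
    T=np.linalg.inv(p["pose"]);c=T[:3,:3]@np.asarray(P,float).T+T[:3,3:]
    K=p["camera_matrix"];return np.stack([K[0,2]-K[0,0]*c[0]/c[2],K[1,2]+K[1,1]*c[1]/c[2]],1)
def back(p,uv,z):
    K=p["camera_matrix"];d=p["pose"][:3,:3]@[(uv[0]-K[0,2])/K[0,0],-(uv[1]-K[1,2])/K[1,1],-1]
    o=p["pose"][:3,3];return o+d*(z-o[2])/d[2]
def box(v,B):
    c,s=np.cos(v[2]),np.sin(v[2]);B=np.asarray(B,float)
    return np.c_[v[0]+c*B[:,0]-s*B[:,1],v[1]+s*B[:,0]+c*B[:,1],B[:,2]]
E
python3 - <<'E'
from rig import arm,cams
from h import *
from scipy.optimize import least_squares
p=cams.read_camera("top")
B=[(18,160,72),(18,-160,72),(-62,160,72),(-62,-160,72),(62.5,160,72),(62.5,-160,72)]
u=np.array([(342,184),(728,124),(357,281),(748,215),(337,133),(720,72)])/2.5+[160,100]
f=lambda v:(proj(p,box(v,B))-u).ravel()
r=least_squares(f,[500,0,0]);v=r.x;print(v,r.fun.round(1))
ir=lambda uv,z:(lambda w:[np.cos(v[2])*w[0]+np.sin(v[2])*w[1],-np.sin(v[2])*w[0]+np.cos(v[2])*w[1]])(back(p,uv,z)[:2]-v[:2])
print("notch",[np.round(ir(np.array(q)/2.5+[160,100],57),1) for q in[(541,110),(545,150),(592,100),(600,142)]])
print("left,mid,ctr",box(v,[(40,110,57),(40,0,57),(40,-30,57)]).round(1))
print("chisel ends",[np.round(ir(np.array(q)/2.5+[160,100],86),1) for q in[(455,225),(710,168)]])
print("redthing",back(p,np.array((771,50))/2.5+[160,100],20).round())
s=cams.read_camera("scene");print("scene corners",proj(s,box(v,B)).round(0).tolist())
E
```

```text
[ 5.44097215e+02 -6.93186863e+01  1.69069397e-01] [-1.1  0.2  1.8 -0.8 -1.   0.5  2.5  1.1 -2.4 -0.6  0.2 -0.8]
notch [array([ 57.5, -12.5]), array([23.5, -9.5]), array([ 59.2, -55.4]), array([ 22.8, -55. ])]
left,mid,ctr [[565.   45.8  57. ]
 [583.5 -62.6  57. ]
 [588.6 -92.2  57. ]]
chisel ends [array([-32.5,  75.5]), array([ -19.7, -129.7])]
redthing [ 671. -276.   20.]
scene corners [[300.0, 198.0], [380.0, 173.0], [319.0, 209.0], [400.0, 180.0], [290.0, 193.0], [369.0, 169.0]]
```

Call:
play_rows --steps '[{"travel": [0.3,-0.28,0],"twist": [0,0,0.08],"claw": 0},{"travel": [0.6,-0.55,0],"twist": [0,0,0.15],"claw": 0},{"travel": [0.91,-0.835,0],"twist": [0,0,0.227],"claw": 0},{"travel": [0.91,-0.835,0],"twist": [0,0,0.227],"claw": 0},{"travel": [0.91,-0.835,0],"twist": [0,0,0.227],"claw": 0},{"travel": [0.91,-0.835,0],"twist": [0,0,0.227],"claw": 0}]'

```text
clock: 1.55
tcp_pos: [335.0, -393.0, 231.7]
tool_rot: [[0.986, 0.168, -0.0], [0.168, -0.986, -0.001], [-0.0, 0.001, -1.0]]
contact_force: [-0.6, 0.1, 0.0]
opening: -0.002
gripper_force: 0.0
```

Call:
play_rows --steps '[{"travel": [0.375,-0.49,0],"twist": [0,0,0],"claw": 0},{"travel": [0.75,-0.985,0],"twist": [0,0,0],"claw": 0},{"travel": [0.75,-0.985,0],"twist": [0,0,0],"claw": 0},{"travel": [0.75,-0.985,0],"twist": [0,0,0],"claw": 0},{"travel": [0.75,-0.985,0],"twist": [0,0,0],"claw": 0}]'

```text
clock: 2.17
tcp_pos: [452.2, -169.7, 231.7]
tool_rot: [[0.985, 0.174, 0.001], [0.174, -0.985, 0.001], [0.002, -0.001, -1.0]]
contact_force: [0.2, -0.7, -0.1]
opening: -0.004
gripper_force: 0.0
```

Call:
play_rows --steps '[{"travel": [0.375,-0.49,0],"twist": [0,0,0],"claw": 0},{"travel": [0.75,-0.985,0.2],"twist": [0,0,0],"claw": 0},{"travel": [0.75,-0.985,0.5],"twist": [0,0,0],"claw": 0},{"travel": [0.75,-0.985,0.7],"twist": [0,0,0],"claw": 0},{"travel": [0.75,-0.985,0.7],"twist": [0,0,0],"claw": 0},{"travel": [0.75,-0.985,0.7],"twist": [0,0,0],"claw": 0},{"travel": [0.75,-0.985,0.7],"twist": [0,0,0],"claw": 0},{"travel": [0.75,-0.985,0.7],"twist": [0,0,0],"claw": 0}]'

```text
clock: 3.18
tcp_pos: [566.1, 43.8, 92.8]
tool_rot: [[0.986, 0.164, 0.003], [0.164, -0.986, -0.001], [0.002, 0.002, -1.0]]
contact_force: [-0.2, -0.6, 0.7]
opening: -0.002
gripper_force: 0.0
```

```bash
python3 - <<'E'
from rig import arm,cams
from h import *
import cv2
v=[544.1,-69.32,.16907]
a=[]
for n,(x,y) in(("top",(200,100)),("scene",(230,110))):
    p=cams.read_camera(n);f=p["frame"]
    t=arm.get_state()["tcp_pos"]
    q=proj(p,[t,*box(v,[(40,110,57),(40,-33,57)])])
    print(n,t,((q-[x,y])*2 if 0 else (q-[x,y])*2.5).round())
    a.append(cv2.resize(f[y:y+110,x:x+300],None,fx=2.5,fy=2.5,interpolation=cv2.INTER_CUBIC))
cv2.imwrite("pics/b.png",np.vstack(a))
E
```

```text
top [566.05464826  44.16903451  92.89188378] [[298. 140.]
 [297. 154.]
 [470. 126.]]
scene [565.87644801  44.6200094   92.77376627] [[199. 185.]
 [198. 215.]
 [289. 185.]]
```

View pics/b.png

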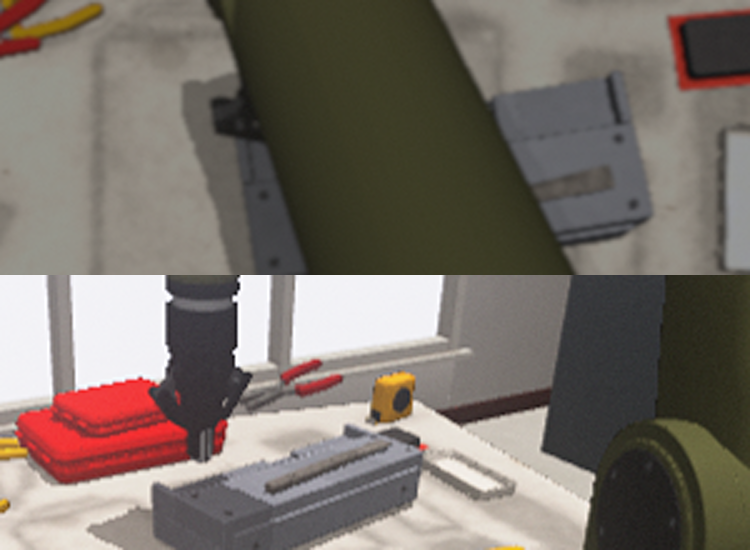

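The fingertip (lower view, 200,185 within it) hangs over the left end of the ledge, and the chisel and lid are clear of it. I'll lower it.

Call:
play_rows --steps '[{"travel": [0,0,0.08],"twist": [0,0,0],"claw": 0},{"travel": [0,0,0.15],"twist": [0,0,0],"claw": 0},{"travel": [0,0,0.155],"twist": [0,0,0],"claw": 0},{"travel": [0,0,0.16],"twist": [0,0,0],"claw": 0},{"travel": [0,0,0.165],"twist": [0,0,0],"claw": 0},{"travel": [0,0,0.165],"twist": [0,0,0],"claw": 0}]'

```text
clock: 4.03
tcp_pos: [565.2, 46.4, 58.5]
tool_rot: [[0.986, 0.168, 0.0], [0.168, -0.986, -0.0], [0.0, 0.0, -1.0]]
contact_force: [0.1, 0.8, -0.6]
opening: -0.0
gripper_force: 0.0
```

Call:
play_rows --steps '[{"travel": [0,0,0.005],"twist": [0,0,0],"claw": 0},{"travel": [0,0,0.01],"twist": [0,0,0],"claw": 0},{"travel": [0,0,0.015],"twist": [0,0,0],"claw": 0},{"travel": [0,0,0.015],"twist": [0,0,0],"claw": 0}]'

```text
clock: 4.53
tcp_pos: [565.2, 46.3, 57.1]
tool_rot: [[0.986, 0.168, 0.0], [0.168, -0.986, -0.001], [0.0, 0.001, -1.0]]
contact_force: [-5.8, -1.3, 11.5]
opening: 0.003
gripper_force: 5.9
```

Call:
play_rows --steps '[{"travel": [0,0.04,0],"twist": [0,0,0],"claw": 0},{"travel": [0,0.09,0],"twist": [0,0,0],"claw": 0},{"travel": [0,0.14,0],"twist": [0,0,0],"claw": 0},{"travel": [0,0.19,0],"twist": [0,0,0],"claw": 0},{"travel": [0,0.24,0],"twist": [0,0,0],"claw": 0},{"travel": [0,0.29,0],"twist": [0,0,0],"claw": 0},{"travel": [0,0.34,0],"twist": [0,0,0],"claw": 0},{"travel": [0,0.39,0],"twist": [0,0,0],"claw": 0},{"travel": [0,0.43,0],"twist": [0,0,0],"claw": 0},{"travel": [0,0.45,0],"twist": [0,0,0],"claw": 0}]'

```text
clock: 5.78
tcp_pos: [581.4, -40.6, 56.8]
tool_rot: [[0.986, 0.168, 0.003], [0.168, -0.986, 0.002], [0.003, -0.002, -1.0]]
contact_force: [-0.6, 4.3, 6.8]
opening: -0.003
gripper_force: 3.5
```

Call:
play_rows --steps '[{"travel": [0,0.03,0],"twist": [0,0,0],"claw": 0},{"travel": [0,0.06,0],"twist": [0,0,0],"claw": 0},{"travel": [0,0.09,0],"twist": [0,0,0],"claw": 0},{"travel": [0,0.12,0],"twist": [0,0,0],"claw": 0},{"travel": [0,0.15,0],"twist": [0,0,0],"claw": 0},{"travel": [0,0.17,0],"twist": [0,0,0],"claw": 0},{"travel": [0,0.18,0],"twist": [0,0,0],"claw": 0},{"travel": [0,0.18,0],"twist": [0,0,0],"claw": 0}]'

```text
clock: 6.78
tcp_pos: [587.4, -75.8, 56.8]
tool_rot: [[0.986, 0.169, 0.003], [0.169, -0.986, 0.002], [0.003, -0.002, -1.0]]
contact_force: [-0.4, 3.5, 6.0]
opening: 0.002
gripper_force: 3.2
```

Call:
play_rows --steps '[{"travel": [0,0.015,0],"twist": [0,0,0],"claw": 0},{"travel": [0,0.03,0],"twist": [0,0,0],"claw": 0},{"travel": [0,0.03,0],"twist": [0,0,0],"claw": 0}]'

```text
clock: 7.15
tcp_pos: [586.7, -84.8, 54.9]
tool_rot: [[0.986, 0.167, -0.001], [0.167, -0.986, -0.001], [-0.001, 0.0, -1.0]]
contact_force: [-0.1, -0.1, -0.8]
opening: -0.001
gripper_force: 0.0
```

It dropped into the notch: z is 54.9 and the force is gone. I'll move on to the middle of the notch, then press.

Call:
play_rows --steps '[{"travel": [0,0.025,0],"twist": [0,0,0],"claw": 0},{"travel": [0,0.05,0],"twist": [0,0,0],"claw": 0},{"travel": [0,0.05,0.015],"twist": [0,0,0],"claw": 0},{"travel": [0,0.05,0.025],"twist": [0,0,0],"claw": 0},{"travel": [0,0.05,0.035],"twist": [0,0,0],"claw": 0},{"travel": [0,0.05,0.045],"twist": [0,0,0],"claw": 0},{"travel": [0,0.05,0.055],"twist": [0,0,0],"claw": 0},{"travel": [0,0.05,0.06],"twist": [0,0,0],"claw": 0},{"travel": [0,0.05,0.06],"twist": [0,0,0],"claw": 0}]'

```text
clock: 8.28
tcp_pos: [589.1, -94.2, 44.0]
tool_rot: [[0.986, 0.167, 0.001], [0.167, -0.986, -0.001], [0.0, 0.001, -1.0]]
contact_force: [-1.4, -2.4, 7.8]
opening: -0.0
gripper_force: 4.1
```

Call:
play_rows --steps '[{"travel": [0,0,0.005],"twist": [0,0,0],"claw": 0},{"travel": [0,0,0.01],"twist": [0,0,0],"claw": 0},{"travel": [0,0,0.01],"twist": [0,0,0],"claw": 0},{"travel": [0,0,0.01],"twist": [0,0,0],"claw": 0}]'

```text
clock: 8.78
tcp_pos: [589.3, -94.3, 43.8]
tool_rot: [[0.986, 0.167, 0.001], [0.167, -0.986, -0.002], [0.0, 0.002, -1.0]]
contact_force: [-7.3, -2.3, 18.6]
opening: -0.007
gripper_force: 9.5
```

The press has hit a hard stop at 13 mm below the ledge. I'll lift straight up, then move clear to the right so the camera can see.

Call:
play_rows --steps '[{"travel": [0,0,-0.05],"twist": [0,0,0],"claw": 0},{"travel": [0,0,-0.2],"twist": [0,0,0],"claw": 0},{"travel": [0,0,-0.45],"twist": [0,0,0],"claw": 0},{"travel": [0,0,-0.7],"twist": [0,0,0],"claw": 0},{"travel": [0,0,-0.95],"twist": [0,0,0],"claw": 0},{"travel": [0,0.3,-0.95],"twist": [0,0,0],"claw": 0},{"travel": [-0.2,0.6,-0.95],"twist": [0,0,0],"claw": 0},{"travel": [-0.4,0.95,-0.95],"twist": [0,0,0],"claw": 0},{"travel": [-0.4,0.95,-0.95],"twist": [0,0,0],"claw": 0},{"travel": [-0.4,0.95,-0.95],"twist": [0,0,0],"claw": 0}]'

```text
clock: 10.02
tcp_pos: [540.2, -296.6, 230.0]
tool_rot: [[0.987, 0.163, -0.002], [0.163, -0.987, 0.001], [-0.001, -0.001, -1.0]]
contact_force: [-0.1, 0.7, 0.7]
opening: 0.001
gripper_force: 0.0
```

Call:
play_rows --steps '[{"travel": [-0.2,0.3,0],"twist": [0,0,0],"claw": 0},{"travel": [-0.4,0.6,0],"twist": [0,0,0],"claw": 0},{"travel": [-0.4,0.95,0],"twist": [0,0,0],"claw": 0},{"travel": [-0.4,0.95,0],"twist": [0,0,0],"claw": 0},{"travel": [-0.4,0.95,0],"twist": [0,0,0],"claw": 0}]'

```text
clock: 10.65
tcp_pos: [495.5, -494.6, 229.7]
tool_rot: [[0.986, 0.168, -0.0], [0.168, -0.986, 0.003], [0.0, -0.003, -1.0]]
contact_force: [0.4, 0.6, -0.9]
opening: 0.002
gripper_force: 0.0
```

```bash
python3 - <<'E'
from rig import arm,cams
import cv2
f=cams.read_camera("top")["frame"]
cv2.imwrite("pics/c.png",cv2.resize(f[100:310,160:480],(800,525),interpolation=cv2.INTER_CUBIC))
s=arm.get_state();print(s["tcp_pos"],s["contact_force"],s["clock"])
E
```

```text
[ 496.36606365 -492.65956803  230.25282028] [0.31341743 0.17006036 0.52761787] 10.7
```

View pics/c.png

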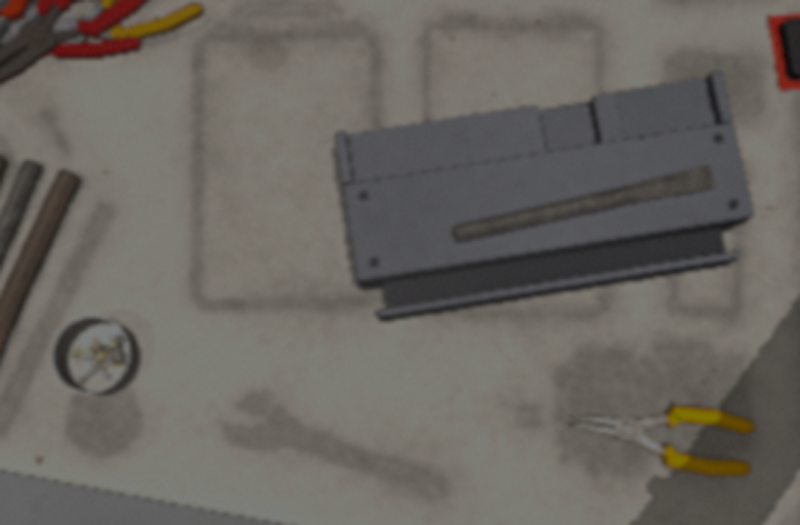

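The drawer front has moved from about row 290 to about row 317 in the crop, roughly 23 mm out. The chisel, tin and pliers have not moved.

```bash
python3 -c "
from rig import arm
print(arm.job_done())"
```

```text
the job is handed in; nothing more can be done
None
```

The release is pressed fully down to its stop (13 mm below the ledge), the drawer has popped out about 23 mm by the camera, the hand is clear, the chisel, tin and pliers are unmoved, and the job is handed in at about 10.7 s on the robot's clock.

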